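# Slide a stone coaster over the board's edge for pick-up

### The job

The square stone coaster lies flat on the chopping board, where nobody can get a finger under it. Without picking it up, push it with the fingertips along the board until 3 cm of it sticks out over the board's long edge nearest the robot, with the coaster square to that edge, lying flat and still, and then move the hand clear. Do not move the round coaster or the cup standing on it, and leave the mug, the salt shaker and the tins where they are.

Things in the scene. Friction and masses are not known exactly. Their poses are not given: they have to be found in the camera images.
- board: Wooden chopping board in front of the robot with the two coasters on it (not the empty board at the far left), 190 (its x) x 300 mm (its y), flat top 21.5 mm above the worktop; fixed, it does not move. Origin: centre of its underside. Its -x points toward the robot, give or take 0.3 rad: the long edge nearest the robot is x = -95 mm in its frame.
- square_coaster: Pale square stone coaster, plain, 100 x 100 mm and 8 mm thick, about 0.13 to 0.25 kg, lying loose on one half of the board (left or right), turned up to 0.4 rad against the board. Origin: centre of its underside; z up, x and y square to its sides.
- round_coaster: Round coaster of the same stone, 90 mm across and 8 mm thick, on the other half of the board, with a cup standing on it. Not to be moved. Its centre is at least 125 mm from the square coaster's centre at the start. Origin: centre of its underside.
- cup: Small cream cup, 52 mm across and 60 mm tall, standing on the round coaster. Not to be moved. Origin: centre of its underside.
- shaker: Salt shaker, 44 mm across and 90 mm tall, upright on the worktop to the left of this board. Not to be moved. Origin: centre of its underside.
- flat_tin: Flat food tin, 86 mm across and 40 mm tall, on the worktop to the right of the board. Not to be moved. Origin: centre of its underside.
- mug_counter_blue: Blue mug with a handle, 80 x 109 mm and 90 mm tall, on the worktop far to the left. Not to be moved. Origin: at its underside, near its middle.

How it is judged:
By the outcome, as a careful person would: the job done as asked, in the order asked, and still so for the second after the job is handed in, with the robot touching nothing.
It also fails if it takes over 34 s, if anything falls off the work surface, if the arm or the gripper's body presses on something with over 40 N, if the wrist force passes 120 N, or if a joint passes its speed limit or range.

### The arm

A 6-joint arm with a two-finger parallel gripper is mounted at the origin on a cart in front of the work surface, level with it; the furniture and walls round the work are solid. World frame = base frame: x ahead of the robot, y to its left, z up, the work surface at z = 0. Lengths are in m, angles in rad, forces in N, time in s.
With the tool pointing down it reaches from about 0.35 to 0.725 m from the base axis. Payload 4.3 kg.
Tool frame: the origin (TCP) lies at the centre of the arm's flange, where the gripper is bolted on; the fingertips stand 173 mm ahead of it and the grasp point (between the pads) lies 155 mm ahead of it; z points along the fingers, y is the line along which they close (so a half turn about z gives the same grasp; the last joint's range is limited). The gripper opens to 85 mm and grips with 20 to 120 N. Pads are 22 mm wide; open, the fingers measure 114 mm over their backs; the gripper's body (76 mm by 85 mm) begins 54 mm behind the grasp point. The pads swing forward as they close: fully open they stand 13 mm farther back than shut.
Start: joints at [-1.427, 0.377, 0.081, 1.274, 0, 1.46], TCP at [0.144, -0.557, 0.405] pointing down, gripper open.
Joint ranges: [-2.72, 2.72], [-0.84, 1.66], [-1.02, 1.22], [-1.77, 2.12], [-1.37, 1.28], [-3.14, 3.14]. Speed limits (rad/s): [2.57, 2.57, 3.14, 3.14, 3.14, 3.14].

### API

Orientations are given as a unit quaternion [x, y, z, w].
In Python, from station import status, imaging, bot gives the robot as it stands.
- The arm moves only by the shell command python3 -m inch 'ROWS'. ROWS is JSON, a list of rows, each a list of 7 numbers: the shift along the tool's x, y, z in units of 30 mm (1.0 is 30 mm), then the turn, a rotation vector about the tool's x, y, z in units of 10 degrees (1.0 is 10 degrees), then the closure, from 0 (fully open) to 1 (shut). A call has 1 to 12 rows; each row shifts and turns the commanded pose from where the row before left it, along the tool's axes as they then stand; what a row does not reach is not made up. A row lasts 1/8 s, in which the tool goes at most 62.5 mm and 10.7 degrees, less where a joint would pass 70% of its speed; a pose out of reach is approached as far as the arm can. A call is refused whole if a number of a shift passes 1 or a number of a turn 1, either way. A call with a gripper value outside its range is refused whole. The fingers move at their own pace and stop on an object; the grip force is fixed at half the most. Time passes only in rows, so rows that do not move let the fingers close. It gives the time, the measured TCP pose, the force, the opening and the grip force at its end, in the units of the state.
- status.state(): the state, without advancing time (a new reading comes with each control period).
- imaging.camera(name): name is "scene" or "top" or "wrist"; returns a dict with "img" (384x512x3 uint8, red, green, blue), "z_map" (384x512 float32, m along the optical axis (not along the pixel's ray), 0 where there is no reading), "vfov" (degrees; the focal length in pixels is half the picture's height over the tangent of half this angle, whatever the lens; pixels are square), "cx", "cy" (the principal point, pixels), "R" (3x3) and "t" (3): a world point X has camera coordinates R X + t. Camera axes: x right, y down, z forward; pixel columns grow to the right and rows downward; lengths in m; the calibration is good to about 2 mm. A picture is of the moment at which its call begins.
- bot.close_job(): hands the job in; it is judged then, once.
The state is a dict: "t": time; "joints": joint angles; "joint_vel": joint speeds; "effort": joint torques, N m; "position": TCP position; "tcp_rot": TCP orientation; "contact_force": force on the tool from outside, world axes, zero at the start; "torque": the same for the moment, N m; "grip_width": opening from 0.0 (shut) to 1.0 (fully open); "grasp_force": force on a finger pad.
Only numpy, scipy, OpenCV 4.12 (cv2) and the standard library are available. Lean on these libraries where they do the work, as an engineer would, in place of code of your own. Each camera call takes 0.05 s, during which the arm holds its last target. There are 200 camera calls.

## Working session

There is one attempt and no reset: what is moved stays moved. The work goes in short steps, Python scripts to look and compute and a shell command to move; the robot and the scene stay as the last step left them, time stands still between calls to the robot, and variables do not carry over. Pictures are saved under pics/ and viewed, at most 10 in all, crops included, and the job is handed in when it is done.

```bash
mkdir -p pics; ls; python3 - <<'E'
from station import status, imaging, bot
import cv2,numpy as np
s=status.state();print({k:np.round(v,3) for k,v in s.items()})
ims=[]
for n in ["top","scene"]:
    c=imaging.camera(n);np.savez(f"{n}0.npz",**c)
    print(n,c["vfov"],c["cx"],c["cy"],np.round(c["R"],3).tolist(),np.round(c["t"],3))
    cv2.imwrite(f"pics/{n}0.png",c["img"][:,:,::-1])
E
```

```text
pics
{'t': np.float64(0.0), 'joints': array([-1.427,  0.378,  0.08 ,  1.274, -0.   ,  1.46 ]), 'joint_vel': array([ 0.001,  0.001,  0.002, -0.   , -0.   , -0.001]), 'effort': array([-1.0000e-03, -4.6361e+01,  2.6987e+01,  2.1000e-02, -0.0000e+00,
       -0.0000e+00]), 'position': array([ 0.144, -0.556,  0.404]), 'tcp_rot': array([ 0.992,  0.127, -0.   , -0.001]), 'contact_force': array([ 1.059,  0.069, -0.566]), 'torque': array([-0.005,  0.029, -0.045]), 'grasp_force': np.float64(0.0), 'grip_width': np.float64(0.997)}
top 55.24675473042044 252.02307059068613 189.73012484196636 [[-0.023, -1.0, 0.016], [-0.993, 0.021, -0.113], [0.113, -0.019, -0.993]] [0.108 0.505 1.171]
scene 52.127654729732726 252.89292791818158 198.23341183128346 [[-0.748, -0.664, 0.01], [-0.39, 0.426, -0.816], [0.537, -0.615, -0.577]] [0.437 0.203 0.92 ]
```

View pics/top0.png

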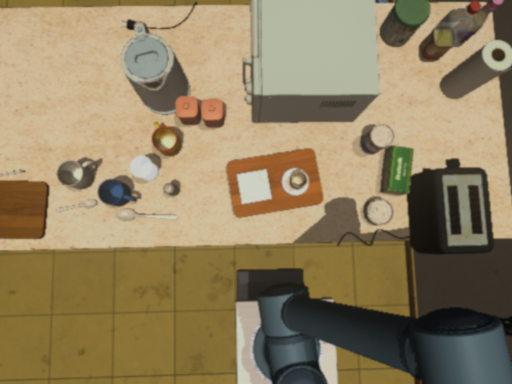

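View pics/scene0.png

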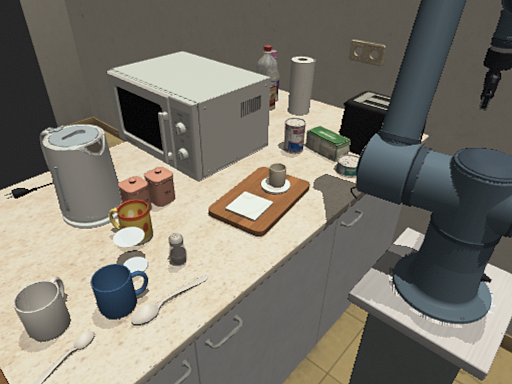

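The top view shows the board spanning about (228–322, 150–215), the square coaster at (254,186) on its left half, and the round coaster with the cup at (295,181). In the scene view, the coaster at (248,206) lies flat and is clear of other items.

```bash
cat > h.py <<'E'
import cv2,numpy as np
def ray(c,uv,z):
    f=c["img"].shape[0]/2/np.tan(np.radians(float(c["vfov"]))/2)
    uv=np.atleast_2d(uv).astype(float)
    d=np.c_[(uv[:,0]-c["cx"])/f,(uv[:,1]-c["cy"])/f,np.ones(len(uv))]@c["R"]
    o=-c["R"].T@c["t"]
    return (o+d*((z-o[2])/d[:,2])[:,None])[:,:2]
def rect(P):
    r=cv2.minAreaRect((P*1000).astype(np.float32)); return r,cv2.boxPoints(r)
def blob(m,seed):
    n,l=cv2.connectedComponents(m.astype(np.uint8)); return (l==l[seed[1],seed[0]]).astype(np.uint8)
def cont(b):
    # upsampled, smoothed for sub-pixel edges
    k=4; B=cv2.resize(b*255,None,fx=k,fy=k,interpolation=cv2.INTER_LINEAR)
    cs,_=cv2.findContours((B>127).astype(np.uint8),cv2.RETR_EXTERNAL,cv2.CHAIN_APPROX_NONE)
    return (max(cs,key=cv2.contourArea)[:,0]+.5)/k-.5
def masks(c):
    h=cv2.cvtColor(c["img"],cv2.COLOR_RGB2HSV).astype(int)
    return h
E
python3 - <<'E'
from h import *
for n,sc,sb,sr in [("top",(254,186),(240,205),(285,181)),("scene",(248,206),(270,222),(268,186))]:
    c=dict(np.load(n+"0.npz")); h=masks(c)
    print(n,"hsv",[h[s[1],s[0]].tolist() for s in (sc,sb,sr)])
    white=(h[...,1]<60)&(h[...,2]>150); brown=(h[...,1]>110)&(h[...,0]<20)
    for nm,m,s,z in [("coaster",white,sc,.0295),("board",brown,sb,.0215),("round",white,sr,.0295)]:
        P=ray(c,cont(blob(m,s)),z); r,b=rect(P); print(nm,np.round(r[0]),np.round(r[1],1),round(r[2],1),np.round(b).tolist())
    # world z from depth at seeds
    f=192/np.tan(np.radians(float(c["vfov"]))/2)
    for s in (sc,sb):
        d=c["z_map"][s[1],s[0]]; X=np.array([(s[0]-c["cx"])/f*d,(s[1]-c["cy"])/f*d,d]); print("z",np.round(c["R"].T@(X-c["t"]),3))
E
```

```text
top hsv [[38, 15, 209], [13, 178, 159], [20, 46, 201]]
coaster [519.  91.] [102.5 102.9] 9.1 [[461.0, 134.0], [477.0, 32.0], [578.0, 49.0], [562.0, 150.0]]
board [533.  23.] [193.4 303.4] 8.3 [[415.0, 159.0], [459.0, -141.0], [650.0, -113.0], [606.0, 187.0]]
round [529. -38.] [91.3 78.2] 38.2 [[469.0, -36.0], [517.0, -97.0], [589.0, -41.0], [540.0, 21.0]]
z [0.52  0.091 0.027]
z [0.459 0.138 0.022]
scene hsv [[49, 12, 241], [13, 142, 169], [24, 28, 228]]
coaster [517.  93.] [105.  104.2] 8.7 [[457.0, 137.0], [473.0, 34.0], [576.0, 50.0], [561.0, 153.0]]
board [524.  33.] [197.6 313.6] 8.1 [[404.0, 175.0], [448.0, -136.0], [644.0, -108.0], [600.0, 203.0]]
round [526. -35.] [89.2 80.3] 37.2 [[466.0, -30.0], [514.0, -94.0], [585.0, -40.0], [537.0, 24.0]]
z [0.514 0.101 0.029]
z [0.427 0.107 0.022]
```

```bash
python3 -m inch '[[0,0,0,0,0,-1,0.5],[0,0,0,0,0,-1,0.5],[0,0,0,0,0,-1,0.5],[0,0,0,0,0,-1,0.5],[0,0,0,0,0,-1,0.5],[0,0,0,0,0,-1,0.5],[0,0,0,0,0,-1,0.5],[0,0,0,0,0,-1,0.5],[0,0,0,0,0,-1,0.5],[0,0,0,0,0,-1,0.5],[0,0,0,0,0,-1,0.5],[0,0,0,0,0,-1,0.5]]'
python3 -m inch '[[0,0,0,0,0,-1,0.5],[0,0,0,0,0,-1,0.5],[0,0,0,0,0,-1,0.5],[0,0,0,0,0,-1,0.5],[0,0,0,0,0,-1,0.5],[0,0,0,0,0,-0.37,0.5],[-0.12,0.82,0,0,0,0,0.5],[-0.12,0.82,0,0,0,0,0.5],[-0.12,0.82,0,0,0,0,0.5],[-0.12,0.82,0,0,0,0,0.5]]'
python3 -c "
from station import status
s=status.state();print(s['joints'],s['position'],s['tcp_rot'],s['grip_width'])"
```

```text
t: 1.6
position: [0.1444, -0.5564, 0.4041]
tcp_rot: [0.384, 0.923, 0.001, -0.0]
contact_force: [0.3, 0.1, 0.3]
grip_width: 0.501
grasp_force: 0.0
t: 2.85
position: [0.1445, -0.4561, 0.4042]
tcp_rot: [-0.072, 0.997, 0.0, -0.0]
contact_force: [0.2, -0.0, 0.1]
grip_width: 0.501
grasp_force: 0.0
[-1.39674581e+00  1.82528725e-01 -1.84324560e-01  1.20492916e+00
  4.24776413e-05 -1.54055120e+00] [ 0.14447726 -0.45612504  0.40421949] [-7.18407362e-02  9.97415994e-01  4.92655271e-04 -2.91493201e-05] 0.5014239365316453
```

```bash
python3 -m inch '[[-0.97,0.9,0,0,0,0,0.5],[-0.97,0.9,0,0,0,0,0.5],[-0.97,0.9,0,0,0,0,0.5],[-0.97,0.9,0,0,0,0,0.5],[-0.97,0.9,0,0,0,0,0.5],[-0.97,0.9,0,0,0,0,0.5],[-0.97,0.9,0,0,0,0,0.5],[-0.97,0.9,0,0,0,0,0.5],[-0.97,0.9,0,0,0,0,0.5],[-0.97,0.9,0,0,0,0,0.5],[-0.97,0.9,0,0,0,0,0.5],[-0.97,0.9,0,0,0,0,0.5]]'
python3 -m inch '[[-0.97,0.9,0,0,0,0,0.5],[-0.97,0.9,0,0,0,0,0.5],[-0.97,0.9,0,0,0,0,0.5],[-0.97,0.9,0,0,0,0,0.5],[-0.97,0.9,0,0,0,0,0.5],[-0.97,0.9,0,0,0,0,0.5],[0,0,0.3,0,0,0,0.5],[0,0,0,0,0,0,0.5]]'
python3 - <<'E'
from station import status, imaging
from h import *
s=status.state();print(s['joints'].round(3) if hasattr(s['joints'],'round') else s['joints'],s['position'],s['tcp_rot'])
c=imaging.camera("wrist");np.savez("wrist1.npz",**c);cv2.imwrite("pics/wrist1.png",c["img"][:,:,::-1])
print(-c["R"].T@c["t"],c["R"].round(2).tolist())
E
```

```text
t: 4.35
position: [0.4442, -0.0852, 0.4043]
tcp_rot: [-0.072, 0.997, 0.0, -0.0]
contact_force: [0.0, -0.3, 0.6]
grip_width: 0.5
grasp_force: 0.0
t: 5.35
position: [0.5925, 0.0986, 0.3941]
tcp_rot: [-0.072, 0.997, -0.0, -0.002]
contact_force: [-0.7, 0.3, -1.1]
grip_width: 0.501
grasp_force: 0.0
[ 6.00e-02  4.36e-01  1.42e-01  1.28e+00 -1.00e-03 -8.40e-02] [0.59252624 0.09864476 0.3941173 ] [-7.19053985e-02  9.97409959e-01 -2.53956403e-04 -1.70980639e-03]
[0.51974926 0.08854561 0.36257074] [[-0.14, 0.99, -0.0], [0.95, 0.14, 0.28], [0.28, 0.04, -0.96]]
```

View pics/wrist1.png

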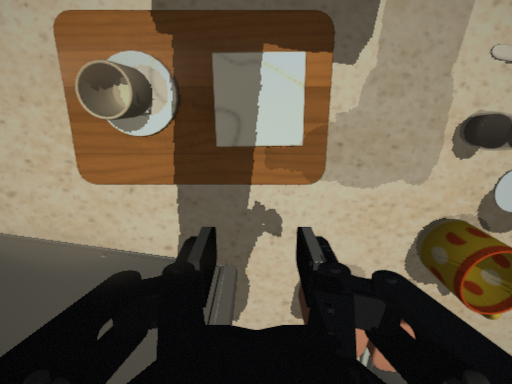

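The wrist view shows the board at (55–335, 10–185) with the robot's edge at the top. The coaster is at (213–306, 51–147), half in shadow, with the open fingers at rows 225–330 beyond the board. I'll measure from this closer picture.

```bash
cat > wm.py <<'E'
from h import *
def wmeas(c,seed=None,dbg=None):
    "coaster and board edges from a wrist picture: white / (white+brown) masks"
    h=masks(c); S=h[...,1]; H=h[...,0]
    # classify by height of the depth-map for the region, then by saturation
    f=192/np.tan(np.radians(float(c["vfov"]))/2); v,u=np.mgrid[:384,:512]; d=c["z_map"]
    X=np.stack([(u-c["cx"])/f*d,(v-c["cy"])/f*d,d],-1)-c["t"]; W=X@c["R"]
    brown=(S>115)&(H<22)&(W[...,2]<.045); 
    board=cv2.morphologyEx(brown.astype(np.uint8),cv2.MORPH_OPEN,np.ones((3,3)))
    n,l,st,_=cv2.connectedComponentsWithStats(board); board=(l==1+np.argmax(st[1:,4])).astype(np.uint8)
    hull=np.zeros_like(board); cs,_=cv2.findContours(board,0,1); cv2.fillConvexPoly(hull,cv2.convexHull(np.vstack(cs)),1)
    coast=((S<90)&(W[...,2]<.045)&(W[...,2]>.0245)).astype(np.uint8)
    coast=cv2.morphologyEx(coast,cv2.MORPH_OPEN,np.ones((3,3)))
    return W,hull,coast
def fitside(P,i,b,th=4,trim=15):
    "line through contour points near side i of box b -> point, direction"
    p,q=b[i],b[(i+1)%4]; L=np.linalg.norm(q-p); t=(q-p)/L; n=np.array([-t[1],t[0]])
    s=(P-p)@t; e=(P-p)@n; k=(abs(e)<th)&(s>trim)&(s<L-trim)
    vx,vy,x,y=cv2.fitLine(P[k].astype(np.float32),cv2.DIST_HUBER,0,.01,.01).ravel()
    return np.array([x,y]),np.array([vx,vy]),k.sum()
E
python3 - <<'E'
from wm import *
c=dict(np.load("wrist1.npz")); W,hull,co=wmeas(c)
print("z coaster",W[90,230:300:20,2].round(4),"board",W[165,150:300:40,2].round(4))
n,l,st,ce=cv2.connectedComponentsWithStats(co)
for i in range(1,n):
    if st[i,4]>500:
        P=ray(c,cont((l==i).astype(np.uint8)),.0295)*1000;r,b=rect(P/1000);print(st[i],np.round(r[0],1),np.round(r[1],1),round(r[2],2))
        if 90<min(r[1]) :
            for k in range(4):
                p,d,m=fitside(P,k,b);print("  side",p.round(1),round(np.degrees(np.arctan2(d[1],d[0]))%90,2),m)
P=ray(c,cont(hull),.0215)*1000;r,b=rect(P/1000);print("board",np.round(r[0],1),np.round(r[1],1),round(r[2],2))
for k in range(4):
    p,d,m=fitside(P,k,b,4,30);print("  side",p.round(1),round(np.degrees(np.arctan2(d[1],d[0]))%90,2),m)
E
```

```text
z coaster [0.029  0.0278 0.0278 0.0291] board [0.0205 0.0196 0.0211 0.0187]
[ 108   51   69   85 2942] [531.7 -35.4] [89.4 74.3] 1.01
[ 212   52   94   95 8450] [518.7  90.9] [99.7 99.6] 8.83
  side [470.2  79.9] 8.22 266
  side [516.2  40.7] 8.58 274
  side [565.8 108.4] 9.48 246
  side [511.8 139.6] 8.7 267
[103  70  26  43 833] [531.  -64.5] [27.9 44.6] 89.75
[471 112  32  39 635] [514.6 347.9] [43.3 31.5] 6.78
[   0  239  169   31 1504] [ 737.4 -102.1] [214.   15.5] 89.4
board [531.4  23.2] [187.  298.6] 8.22
  side [437.   22.6] 8.22 921
  side [ 550.3 -124.1] 8.05 491
  side [622.6  45.6] 8.24 784
  side [507.9 170.1] 8.13 479
```

```bash
python3 -m inch '[[0,0.1,1,0,0,0,0.5],[0,0,1,0,0,0,0.5],[0,0,1,0,0,0,0.5],[0,0,1,0,0,0,0.5],[0,0,1,0,0,0,0.5],[0,0,0.6,0,0,0,0.5],[0,0,0.3,0,0,0,0.5],[0,0,0,0,0,0,0.5]]'
python3 - <<'E'
from station import status, imaging
from wm import *
s=status.state();print(s['position'],s['contact_force'])
c=imaging.camera("wrist");np.savez("wrist2.npz",**c);cv2.imwrite("pics/wrist2.png",c["img"][:,:,::-1])
W,_,_=wmeas(c)
for u in range(190,340,10): print(u,[ (r,W[r,u].round(3).tolist()) for r in (215,230,245)])
E
```

```text
t: 6.4
position: [0.5924, 0.1012, 0.2187]
tcp_rot: [-0.071, 0.997, -0.0, -0.0]
contact_force: [0.2, -0.5, 0.7]
grip_width: 0.503
grasp_force: 0.0
[0.59240771 0.10124425 0.21867831] [ 0.16259758 -0.48001548  0.69416237]
190 [(215, [0.592, 0.06, 0.02]), (230, [0.602, 0.061, 0.02]), (245, [0.59, 0.069, 0.062])]
200 [(215, [0.592, 0.067, 0.02]), (230, [0.585, 0.072, 0.054]), (245, [0.585, 0.075, 0.07])]
210 [(215, [0.591, 0.073, 0.02]), (230, [0.584, 0.077, 0.054]), (245, [0.587, 0.079, 0.064])]
220 [(215, [0.59, 0.079, 0.02]), (230, [0.6, 0.08, 0.02]), (245, [0.61, 0.081, 0.021])]
230 [(215, [0.52, 0.091, 0.187]), (230, [0.599, 0.086, 0.02]), (245, [0.61, 0.087, 0.019])]
240 [(215, [0.588, 0.091, 0.02]), (230, [0.598, 0.092, 0.02]), (245, [0.609, 0.094, 0.02])]
250 [(215, [0.588, 0.097, 0.019]), (230, [0.597, 0.098, 0.019]), (245, [0.607, 0.1, 0.02])]
260 [(215, [0.587, 0.103, 0.018]), (230, [0.596, 0.105, 0.021]), (245, [0.607, 0.106, 0.02])]
270 [(215, [0.586, 0.109, 0.019]), (230, [0.595, 0.111, 0.021]), (245, [0.605, 0.112, 0.021])]
280 [(215, [0.584, 0.115, 0.02]), (230, [0.594, 0.117, 0.02]), (245, [0.605, 0.119, 0.019])]
290 [(215, [0.584, 0.122, 0.019]), (230, [0.594, 0.123, 0.019]), (245, [0.604, 0.125, 0.02])]
300 [(215, [0.583, 0.128, 0.02]), (230, [0.577, 0.121, 0.055]), (245, [0.582, 0.122, 0.061])]
310 [(215, [0.582, 0.134, 0.021]), (230, [0.576, 0.126, 0.056]), (245, [0.578, 0.124, 0.069])]
320 [(215, [0.581, 0.14, 0.02]), (230, [0.591, 0.142, 0.019]), (245, [0.581, 0.131, 0.062])]
330 [(215, [0.58, 0.146, 0.02]), (230, [0.59, 0.148, 0.02]), (245, [0.6, 0.15, 0.021])]
```

View pics/wrist2.png

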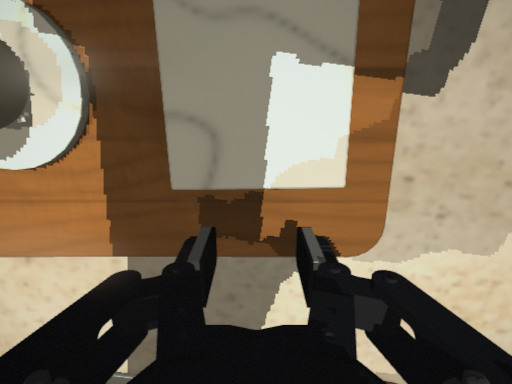

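The wrist view shows the coaster's far edge at row 188, square to the two fingertips at (205,230) and (305,230), which straddle its middle. I'll lower the fingers to the board, feeling for contact.

```bash
python3 -m inch '[[0,0,0.5,0,0,0,0.5],[0,0,0.2,0,0,0,0.5],[0,0,0,0,0,0,0.5]]'
python3 -m inch '[[0,0,0.07,0,0,0,0.5],[0,0,0,0,0,0,0.5]]'
python3 - <<'E'
from station import imaging
from wm import *
c=imaging.camera("wrist");np.savez("wrist3.npz",**c)
W,_,_=wmeas(c)
for r in (222,226,230): print(r,W[r,195:220:4].round(3)[:,[0,2]].tolist())
E
```

```text
t: 6.82
position: [0.5923, 0.1019, 0.1968]
tcp_rot: [-0.072, 0.997, -0.0, -0.001]
contact_force: [-0.3, -0.1, -0.5]
grip_width: 0.499
grasp_force: 0.0
t: 7.08
position: [0.5929, 0.1019, 0.1956]
tcp_rot: [-0.072, 0.997, -0.0, 0.0]
contact_force: [0.0, -0.5, 1.2]
grip_width: 0.503
grasp_force: 0.0
222 [[0.587, 0.019], [0.587, 0.019], [0.586, 0.019], [0.586, 0.02], [0.586, 0.019], [0.585, 0.02], [0.585, 0.02]]
226 [[0.589, 0.02], [0.589, 0.02], [0.588, 0.02], [0.588, 0.02], [0.587, 0.021], [0.587, 0.02], [0.587, 0.021]]
230 [[0.592, 0.019], [0.592, 0.019], [0.586, 0.03], [0.585, 0.031], [0.585, 0.031], [0.59, 0.019], [0.59, 0.019]]
```

```bash
for i in 1; do python3 -m inch '[[0,0,0.1,0,0,0,0.5],[0,0,0,0,0,0,0.5]]'; python3 -m inch '[[0,0,0.07,0,0,0,0.5],[0,0,0,0,0,0,0.5]]'; done
```

```text
t: 7.38
position: [0.5931, 0.1019, 0.1931]
tcp_rot: [-0.072, 0.997, -0.0, 0.001]
contact_force: [0.1, -0.3, 3.4]
grip_width: 0.495
grasp_force: 1.7
t: 7.62
position: [0.593, 0.1019, 0.193]
tcp_rot: [-0.072, 0.997, -0.0, 0.001]
contact_force: [-6.0, -0.8, 17.3]
grip_width: 0.501
grasp_force: 8.6
```

```bash
python3 -m inch '[[0,0,-0.17,0,0,0,0.5],[0.3,0,0,0,0,0,0.5],[0,0,0,0,0,0,0.5]]' && python3 -m inch '[[0.25,0,0,0,0,0,0.5],[0.25,0,0,0,0,0,0.5],[0.25,0,0,0,0,0,0.5],[0.25,0,0,0,0,0,0.5],[0.25,0,0,0,0,0,0.5],[0.25,0,0,0,0,0,0.5],[0.25,0,0,0,0,0,0.5],[0.15,0,0,0,0,0,0.5],[0.07,0,0,0,0,0,0.5],[0,0,0,0,0,0,0.5]]'
cat > look.py <<'E'
import sys
from station import status, imaging
from wm import *
nm,cam=sys.argv[1],sys.argv[2]
s=status.state();print(np.round(s['position'],4))
c=imaging.camera(cam);np.savez(nm+".npz",**c);cv2.imwrite(f"pics/{nm}.png",c["img"][:,:,::-1])
E
python3 look.py w4 wrist
```

```text
t: 8.0
position: [0.5827, 0.1005, 0.1949]
tcp_rot: [-0.072, 0.997, -0.0, -0.001]
contact_force: [-0.8, 0.1, -0.1]
grip_width: 0.503
grasp_force: 0.0
t: 9.25
position: [0.5252, 0.092, 0.1956]
tcp_rot: [-0.072, 0.997, -0.0, -0.0]
contact_force: [0.3, -0.9, -0.1]
grip_width: 0.501
grasp_force: 0.0
[0.5252 0.092  0.1956]
```

View pics/w4.png

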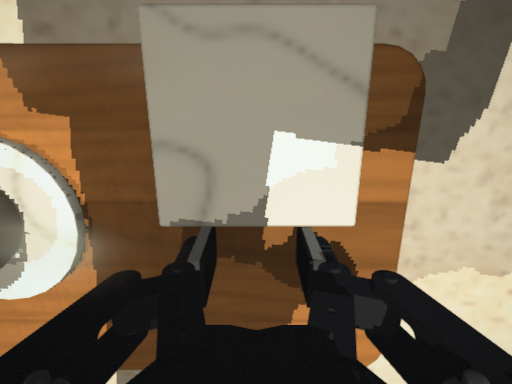

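The coaster now overhangs the near edge: its near side is at row 5, the board edge at row 44, and the fingertips touch its far side at row 226.

```bash
cat > over.py <<'E'
import sys
from wm import *
c=dict(np.load(sys.argv[1]+".npz")); W,hull,co=wmeas(c)
C=np.array([531.4,23.2]);a=np.radians(8.15);M=np.array([[np.cos(a),np.sin(a)],[-np.sin(a),np.cos(a)]])
fr=lambda P:(P*1000-C)@M.T
h=masks(c); brown=((h[...,1]>115)&(h[...,0]<22)).astype(np.uint8)
B=fr(ray(c,cont(brown),.0215))
k=(abs(B[:,0]+95)<6)&(((B[:,1]>-90)&(B[:,1]<10))|((B[:,1]>122)&(B[:,1]<130)))
vx,vy,x,y=cv2.fitLine(B[k].astype(np.float32),cv2.DIST_HUBER,0,.01,.01).ravel()
ang=np.degrees(np.arctan(-vx/vy)); xe=x+(68-y)*vx/vy
print("board edge x_b at y=68:",xe.round(2),"ang",ang.round(2),k.sum(),"y range",B[k,1].min().round(),B[k,1].max().round())
n,l,st,ce=cv2.connectedComponentsWithStats(co)
for i in range(1,n):
    if st[i,4]>3000:
        P=fr(ray(c,cont((l==i).astype(np.uint8)),.0295));r,b=rect(P/1000)
        if min(r[1])<90: continue
        print("coaster",np.round(r[0],1),np.round(r[1],1),round(r[2],2))
        for q in range(4):
            p,d,m=fitside(P,q,b);print("  side",p.round(1),round((np.degrees(np.arctan2(d[1],d[0]))+45)%90-45,2),m)
E
python3 over.py w4; python3 over.py wrist1; grep -c . over.py
python3 - <<'E'
import sys; sys.argv=['x','w4']
from wm import *
c=dict(np.load('w4.npz'));W,_,_=wmeas(c);print(W[[10,20,60,100,140,200],[200]*6,2].round(4),W[[2,10,30,60,100],[80,80,80,80,80],2].round(4))
E
```

```text
board edge x_b at y=68: -94.02 ang 0.07 541 y range -46.0 10.0
coaster [-44.3  69.5] [125.4  98.1] 0.07
  side [-107.1   71.6] 0.06 682
  side [-40.1  20.8] 0.02 812
  side [16.6 68.1] 0.5 119
  side [-52.6 118.3] 0.03 809
board edge x_b at y=68: -93.59 ang 0.07 417 y range -90.0 130.0
coaster [-2.9 68.8] [99.7 99.6] 0.68
  side [-52.5  70.4] 0.07 266
  side [-12.6  19.5] 0.43 274
  side [46.1 79.5] 1.33 246
  side [ -2.9 118. ] 0.55 267
19
[0.0283 0.0285 0.0285 0.0297 0.0279 0.0281] [-0.0013 -0.0007 -0.0001  0.019   0.0196]
```

```bash
python3 -m inch '[[0.15,0,0,0,0,0,0.5],[0.15,0,0,0,0,0,0.5],[0.13,0,0,0,0,0,0.5],[0.07,0,0,0,0,0,0.5],[0.03,0,0,0,0,0,0.5],[0,0,0,0,0,0,0.5],[0,0,0,0,0,0,0.5]]'
python3 look.py w5 wrist; python3 over.py w5
```

```text
t: 10.18
position: [0.5096, 0.0898, 0.1955]
tcp_rot: [-0.072, 0.997, -0.0, -0.0]
contact_force: [0.9, 0.1, 0.9]
grip_width: 0.499
grasp_force: 0.2
[0.5096 0.0898 0.1955]
board edge x_b at y=68: -95.22 ang 0.82 577 y range -50.0 10.0
coaster [-60.7  69.5] [124.2  98.1] 0.09
  side [-122.8   56.9] 0.06 692
  side [-66.   20.8] 0.14 792
  side [-0.3 69.1] 0.1 127
  side [-68.7 118.3] 0.04 787
```

```bash
python3 -m inch '[[0.03,0,0,0,0,0,0.5],[0.03,0,0,0,0,0,0.5],[0,0,0,0,0,0,0.5],[0,0,0,0,0,0,0.5]]' && python3 -m inch '[[-0.15,0,0,0,0,0,0.5],[-0.4,0,0,0,0,0,0.5],[0,0,-0.6,0,0,0,0.5],[0,0,-1,0,0,0,0.5],[0,0,-1,0,0,0,0.5],[0,0,-1,0,0,0,0.5],[-0.5,0,-1,0,0,0,0.5],[0,0,-1,0,0,0,0.5],[0,0,-0.8,0,0,0,0.5],[0,0,0,0,0,0,0.5],[0,0,0,0,0,0,0.5]]'
python3 look.py w6 wrist; python3 over.py w6
python3 - <<'E'
import sys
from wm import *
c=dict(np.load('w6.npz'));C=np.array([531.4,23.2]);a=np.radians(8.15);M=np.array([[np.cos(a),np.sin(a)],[-np.sin(a),np.cos(a)]])
h=masks(c);brown=((h[...,1]>115)&(h[...,0]<22)).astype(np.uint8)
B=(ray(c,cont(brown),.0215)*1000-C)@M.T
for s in (-95,95):
    k=(abs(B[:,0]-s)<6)&(abs(B[:,1])<120)&((s>0)|(B[:,1]<10)); print(s,np.median(B[k,0]).round(2),k.sum())
E
```

```text
t: 10.72
position: [0.5079, 0.0896, 0.1956]
tcp_rot: [-0.072, 0.997, -0.0, -0.0]
contact_force: [0.9, 0.1, 0.0]
grip_width: 0.502
grasp_force: 0.5
t: 12.1
position: [0.5392, 0.0941, 0.3866]
tcp_rot: [-0.072, 0.997, -0.0, -0.001]
contact_force: [0.7, -0.6, -0.5]
grip_width: 0.5
grasp_force: 0.0
[0.5392 0.0941 0.3866]
board edge x_b at y=68: -93.43 ang 0.07 408 y range -90.0 130.0
coaster [-74.8  69.1] [98.8 99.8] 0.08
  side [-124.2   84.2] 0.07 278
  side [-73.8  20. ] 0.6 290
  side [-25.4  75.9] 0.08 258
  side [-85.2 118.4] -0.04 297
-95 -93.27 490
95 93.09 778
```

View pics/w6.png

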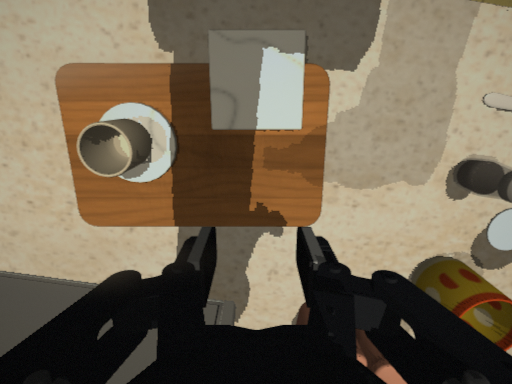

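The coaster (209–305, 30–130) sticks out past the board edge at row 64. It measures about 30 mm over and 0.1° off square, and the round coaster and cup are where they were. The hand is clear.

```bash
python3 -m inch '[[0,0,0,0,0,0,0.5],[0,0,0,0,0,0,0.5]]'; python3 -c "
from station import bot
print(bot.close_job())"
```

```text
t: 12.4
position: [0.5389, 0.0941, 0.3868]
tcp_rot: [-0.072, 0.997, -0.0, -0.001]
contact_force: [-0.3, 0.3, -0.1]
grip_width: 0.498
grasp_force: 0.0
the job is handed in; nothing more can be done
None
```

I handed the job in at 12.4 s: the square coaster sticks out about 30 mm over the board's near edge (29.7–30.8 mm measured), within about 0.1° of square, the hand is clear, and nothing else was touched.

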